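# Stand the honey jars in their drip dishes

### The job

Put the three yellow-lidded honey jars away, each standing upright and flat inside the white drip dish of its own size: the small jar in the small dish, the medium in the medium, the large in the large. They are glass, so set them down without dropping or tipping them, and leave the jars with red, green and black lids standing where they are.

Things in the scene. Friction and masses are not known exactly. Their poses are not given: they have to be found in the camera images.
- honey_small: the small honey jar: upright closed round jar of amber honey with a yellow lid and a plain paper label, 40 mm in diameter (straight-sided), 56 mm tall, rigid, under 0.6 kg; origin at the centre of its underside, z up along its axis
- honey_medium: the medium honey jar: upright closed round jar of amber honey with a yellow lid and a plain paper label, 54 mm in diameter (straight-sided), 74 mm tall, rigid, under 0.6 kg; origin at the centre of its underside, z up along its axis
- honey_large: the large honey jar: upright closed round jar of amber honey with a yellow lid and a plain paper label, 68 mm in diameter (straight-sided), 92 mm tall, rigid, under 0.6 kg; origin at the centre of its underside, z up along its axis
- dish_small: the small drip dish: round white ceramic dish with a blue disc inside, fixed to the counter, 58 mm inside and 70 mm outside diameter, its floor 4 mm and its rim 11 mm above the counter; for the 40 mm honey jar; origin at the centre of its underside, z up
- dish_medium: the medium drip dish: round white ceramic dish with a blue disc inside, fixed to the counter, 72 mm inside and 84 mm outside diameter, its floor 4 mm and its rim 11 mm above the counter; for the 54 mm honey jar; origin at the centre of its underside, z up
- dish_large: the large drip dish: round white ceramic dish with a blue disc inside, fixed to the counter, 86 mm inside and 98 mm outside diameter, its floor 4 mm and its rim 11 mm above the counter; for the 68 mm honey jar; origin at the centre of its underside, z up
- jam_jar: bystander: dark red jam jar with a red lid, upright, loose, 60 mm in diameter, 80 mm tall; origin at the centre of its underside, z up
- olive_jar: bystander: green olive jar with a green lid, upright, loose, 54 mm in diameter, 90 mm tall; origin at the centre of its underside, z up
- plum_jar: bystander: dark purple plum jar with a black lid, upright, loose, 48 mm in diameter, 66 mm tall; origin at the centre of its underside, z up
Things that resemble listed ones, but are neither listed nor needed, are in the scene too. Leave any brown, orange or turquoise look-alike of the dish_large alone.

How it is judged:
At the end, for the whole second after the job is handed in: Each honey jar stands upright (within 0.06 rad), flat on the floor of the dish of its size (underside 1 to 7 mm above the dish's underside), its axis within 10.5 mm of the dish's, released and at rest; the three other jars upright, at rest and within 20 mm of where they started (horizontal distance between honey_small and dish_small below 0.0105 m and z of honey_small in the frame of dish_small between 0.001 and 0.007 m and angle between each of honey_small, honey_medium, honey_large's own z axis and vertical below 0.06 rad and linear speed of each of honey_small, honey_medium, honey_large, jam_jar, olive_jar, plum_jar below 0.02 m/s and angular speed of each of honey_small, honey_medium, honey_large below 0.2 rad/s and horizontal distance between honey_medium and dish_medium below 0.0105 m and z of honey_medium in the frame of dish_medium between 0.001 and 0.007 m and horizontal distance between honey_large and dish_large below 0.0105 m and z of honey_large in the frame of dish_large between 0.001 and 0.007 m and distance of each of jam_jar, olive_jar, plum_jar from where it was at the start of the episode below 0.02 m and angle between each of jam_jar, olive_jar, plum_jar's own z axis and vertical below 0.1 rad); the robot touches nothing.
It fails at once if a jar with a red, green or black lid is shifted by more than 20 mm or tipped over (distance of any of jam_jar, olive_jar, plum_jar from where it was at the start of the episode above 0.02 m or angle between any of jam_jar, olive_jar, plum_jar's own z axis and vertical above 0.5 rad).
It fails at once if a honey jar is tipped by more than 40 degrees (angle between any of honey_small, honey_medium, honey_large's own z axis and vertical above 0.7 rad).
It fails at once if a honey jar is dropped: it moves faster than 0.5 m/s with no finger on it (a fall of over 12 mm) ((contact force between the fingers and honey_small below 0.05 N and linear speed of honey_small above 0.5 m/s) or (contact force between the fingers and honey_medium below 0.05 N and linear speed of honey_medium above 0.5 m/s) or (contact force between the fingers and honey_large below 0.05 N and linear speed of honey_large above 0.5 m/s)).
It also fails if it takes over 86 s, if anything falls off the work surface, if the arm or the gripper's body presses on something with over 40 N, if the wrist force passes 120 N, or if a joint passes its speed limit or range.

### The arm

A 6-joint arm with a two-finger parallel gripper is mounted at the origin on the work surface. World frame = base frame: x ahead of the robot, y to its left, z up, the work surface at z = 0. Lengths are in m, angles in rad, forces in N, time in s.
With the tool pointing down it reaches from about 0.4 to 0.925 m from the base axis. Payload 3.4 kg.
Tool frame: the origin (TCP) lies at the very end of the fingers, on their centre line; the grasp point (between the pads) lies 19 mm behind it; z points along the fingers, y is the line along which they close (so a half turn about z gives the same grasp; the last joint's range is limited). The gripper opens to 85 mm and grips with 20 to 120 N. Pads are 22 mm wide; open, the fingers measure 114 mm over their backs; the gripper's body (76 mm by 85 mm) begins 54 mm behind the grasp point. The pads swing forward as they close: fully open they stand 13 mm farther back than shut.
Start: joints at [1.026, 0.307, 1.506, -0, 1.328, -0.073], TCP at [0.261, 0.512, 0.231] pointing down, gripper open.
Joint ranges: [-3.12, 3.12], [-1.05, 2.28], [0.14, 2.33], [-1.42, 4.57], [0.1, 2.73], [-2.68, 2.68]. Speed limits (rad/s): [2.57, 2.57, 3.14, 3.14, 3.14, 3.14].

### API

Orientations are given as a rotation vector (axis times angle).
In Python, from bench import env gives the robot as it stands. Calls block until the motion is done:
- env.move_to(position, orientation): joint-space move of the TCP to a pose.
- env.line_to(position, orientation=None, vel=0.15): straight line of the TCP; orientation=None keeps the orientation; vel is the mean speed in m/s.
- env.move_j(angles): joint-space move.
- env.move_gripper(opening, f_grip=None): opening from 0.0 (shut) to 1.0 (fully open); f_grip is the grip in N (None keeps the last); returns when the fingers have stopped.
- env.wait(seconds).
- env.solve_ik(position, orientation): joint angles nearest the present ones, or None.
- env.get_image(name): name is "side" or "top"; returns a dict with "pixels" (480x640x3 uint8, blue, green, red), "range_z" (480x640 float32, m along the optical axis (not along the pixel's ray), 0 where there is no reading), "vertical_fov" (degrees; the focal length in pixels is half the picture's height over the tangent of half this angle, whatever the lens; pixels are square), "cx", "cy" (the principal point, pixels), "view" (4x4, takes a point from world to camera coordinates). Camera axes: x right, y down, z forward; pixel columns grow to the right and rows downward; lengths in m; the calibration is good to about 2 mm. A picture is of the moment at which its call begins.
A pose or a line that the arm cannot do raises env.IKError and nothing moves.
- env.close_job(): hands the job in; it is judged then, once.
Readings, each from a call of its own:
- env.get_time_s(): time.
- env.get_joint_positions(): joint angles.
- env.get_qvel(): joint speeds.
- env.get_joint_torque(): joint torques, N m.
- env.get_tool_pos(): TCP position.
- env.get_eef_rot(): TCP orientation.
- env.get_contact_force(): force on the tool from outside, world axes, zero at the start.
- env.get_ft_torque(): the same for the moment, N m.
- env.get_gripper_width(): opening from 0.0 (shut) to 1.0 (fully open).
- env.get_grasp_force(): force on a finger pad.
Only numpy, scipy, OpenCV 4.12 (cv2) and the standard library are available. Lean on these libraries where they do the work, as an engineer would, in place of code of your own. Each camera call takes 0.05 s, during which the arm holds its last target. There are 200 camera calls.

## Working session

There is one attempt and no reset: what is moved stays moved. The work goes in short steps, each a Python script; the robot and the scene stay as the last script left them, time stands still between calls to the robot, and variables do not carry over. Pictures are saved under pics/ and viewed, at most 14 in all, crops included, and the job is handed in when it is done.

```bash
ls; mkdir -p pics; python3 - <<'E'
from bench import env
import cv2,numpy as np
for n in("top","side"):
    d=env.get_image(n); cv2.imwrite(f"pics/{n}0.png",d["pixels"]); np.savez(f"{n}0.npz",**d)
    print(n,d["vertical_fov"],d["cx"],d["cy"],np.round(d["view"],3).tolist(),(d["range_z"]>0).mean())
print(env.get_time_s(),env.get_eef_rot(),env.get_gripper_width())
E
```

```text
pics
top 46.19443436398409 321.4739871463344 229.83373106419413 [[0.03, -1.0, 0.001, 0.004], [-0.997, -0.03, -0.07, 0.528], [0.07, 0.001, -0.998, 1.12], [0.0, 0.0, 0.0, 1.0]] 0.996005859375
side 46.61104549542584 326.26722208602956 246.5641348422562 [[0.97, -0.244, 0.022, -0.507], [-0.157, -0.687, -0.71, 0.098], [0.188, 0.685, -0.704, 0.927], [0.0, 0.0, 0.0, 1.0]] 0.99611328125
0.1 [-7.32563855e-01 -3.05438055e+00  2.73558572e-03] 1.0010650970394905
```

View pics/top0.png

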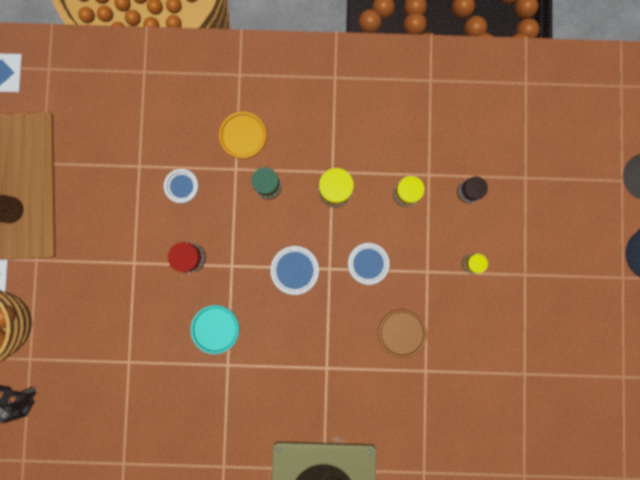

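View pics/side0.png

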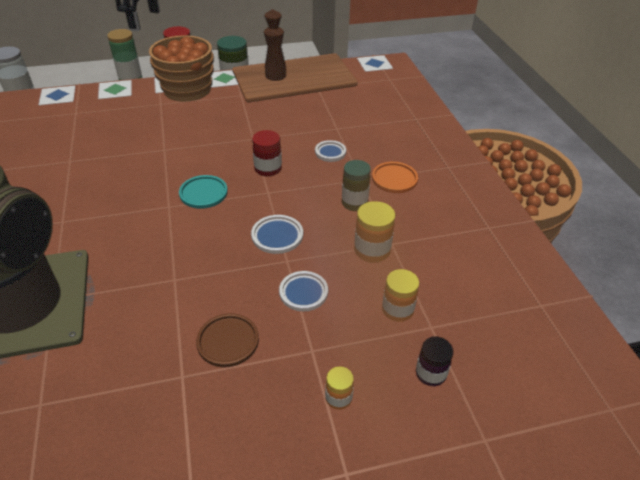

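Top view candidates:
- **Yellow lids:** large (336,185), medium (410,189), small (478,263). 
- **White/blue dishes:** small (181,186), medium (368,263), large (295,270). 
- **Look-alikes to leave alone:** orange (243,135), turquoise (215,329), brown (402,332). 
- **Bystanders:** green (265,181), red (184,257), black (475,188).

The side view agrees.

```bash
cat > h.py <<'E'
import cv2,numpy as np
def cam(d):
    f=240/np.tan(np.radians(float(d["vertical_fov"]))/2)
    V=np.array(d["view"]);R,t=V[:3,:3],V[:3,3];return f,R,-R.T@t
def ray(d,u,v,z):
    f,R,c=cam(d)
    r=R.T@np.array([(u-float(d["cx"]))/f,(v-float(d["cy"]))/f,1.]);return c+r*(z-c[2])/r[2]
def world(d):
    f,R,c=cam(d);z=d["range_z"];v,u=np.mgrid[:480,:640]
    P=np.stack([(u-float(d["cx"]))/f*z,(v-float(d["cy"]))/f*z,z],-1);return P@R+c
def blobs(d,lo,hi,amin=60):
    hsv=cv2.cvtColor(d["pixels"],cv2.COLOR_BGR2HSV)
    m=cv2.inRange(hsv,lo,hi);n,l,s,c=cv2.connectedComponentsWithStats(m)
    return [(l==i,c[i],s[i,4]) for i in range(1,n) if s[i,4]>amin]
YEL=((22,150,90),(34,255,255));BLUE=((95,90,60),(125,255,255));WHITE=((0,0,140),(180,70,255))
E
python3 - <<'E'
from h import *
for n in("top","side"):
    d=dict(np.load(n+"0.npz"));W=world(d);f,_,c=cam(d);print(n,f,c.round(3))
    for nm,rng,zs in(("yel",YEL,None),("blue",BLUE,.004),("white",WHITE,.011),("red",((0,150,60),(6,255,200)),.08),("green",((40,60,20),(85,255,140)),.09),("black",((0,0,0),(180,255,45)),.066)):
        for m,c,a in blobs(d,*rng):
            P=W[m];P=P[(P[:,2]<.15)&(P[:,2]>-.03)]
            if len(P)<40 or not(100<c[0]<560): continue
            h=np.percentile(P[:,2],90)
            z=zs or min((.056,.074,.092),key=lambda q:abs(q-h))
            cnt=max(cv2.findContours(m.astype(np.uint8),0,1)[0],key=cv2.contourArea)
            T=m&(W[...,2]>z-.008); v,u=np.nonzero(T)
            if len(u)<20: continue
            hull=cv2.convexHull(cnt); e=cv2.fitEllipse(hull)
            rim=np.array([ray(d,*p,z) for p in hull[:,0]]);cc=cv2.minEnclosingCircle(rim[:,:2].astype(np.float32))
            print(nm,c.round(),a,"h%.3f"%h,"centroidRay",ray(d,*c,z)[:2].round(4),"ellRay",ray(d,*e[0],z)[:2].round(4),"depthmed",np.median(P,0).round(4),"circ",np.round(cc[0],4),"D%.3f"%(2*cc[1]))
d=np.load("top0.npz");cv2.imwrite("pics/crop.png",cv2.resize(d["pixels"][110:300,150:510],None,fx=2.2,fy=2.2,interpolation=cv2.INTER_CUBIC))
E
```

```text
top 562.7478619145228 [0.448 0.018 1.154]
yel [336. 185.] 1007 h0.095 centroidRay [ 0.6082 -0.005 ] ellRay [ 0.6083 -0.0048] depthmed [ 0.6085 -0.005   0.0919] circ [ 0.6086 -0.0049] D0.070
yel [410. 189.] 619 h0.076 centroidRay [ 0.6077 -0.1497] ellRay [ 0.6077 -0.1497] depthmed [ 0.6082 -0.1496  0.0735] circ [ 0.6077 -0.1497] D0.055
yel [477. 263.] 337 h0.058 centroidRay [ 0.4692 -0.2856] ellRay [ 0.469  -0.2857] depthmed [ 0.4691 -0.286   0.0552] circ [ 0.4687 -0.2856] D0.041
blue [181. 186.] 346 h0.008 centroidRay [0.6107 0.3118] ellRay [0.6106 0.3118] depthmed [0.6104 0.3116 0.0047] circ [0.6107 0.3117] D0.044
blue [368. 263.] 632 h0.007 centroidRay [ 0.4626 -0.0772] ellRay [ 0.4626 -0.0772] depthmed [ 0.4627 -0.0771  0.0044] circ [ 0.4624 -0.0771] D0.058
blue [294. 270.] 975 h0.007 centroidRay [0.4448 0.0727] ellRay [0.4449 0.0726] depthmed [0.4448 0.0726 0.0047] circ [0.4446 0.0726] D0.072
white [180. 185.] 613 h0.012 centroidRay [0.6107 0.3121] ellRay [0.6103 0.3112] depthmed [0.6123 0.3142 0.0074] circ [0.6104 0.3113] D0.073
white [368. 263.] 763 h0.013 centroidRay [ 0.4626 
[... 1578 characters left out ...]
.] 294 h0.013 centroidRay [0.6106 0.3121] ellRay [0.6098 0.3096] depthmed [0.6128 0.3207 0.0098] circ [0.6102 0.31  ] D0.073
white [277. 230.] 658 h0.013 centroidRay [0.4449 0.0741] ellRay [0.4439 0.0692] depthmed [0.4464 0.0841 0.0096] circ [0.4439 0.0709] D0.100
white [303. 287.] 697 h0.013 centroidRay [ 0.4627 -0.0769] ellRay [ 0.462  -0.0803] depthmed [ 0.4638 -0.0696  0.0098] circ [ 0.4621 -0.079 ] D0.086
red [266. 143.] 593 h0.082 centroidRay [0.4603 0.2631] ellRay [0.4598 0.2594] depthmed [0.4615 0.2672 0.0794] circ [0.458  0.2607] D0.100
black [437. 355.] 814 h0.068 centroidRay [ 0.6111 -0.2911] ellRay [ 0.6101 -0.2907] depthmed [ 0.6127 -0.2902  0.0659] circ [ 0.6111 -0.2902] D0.060
```

View pics/crop.png

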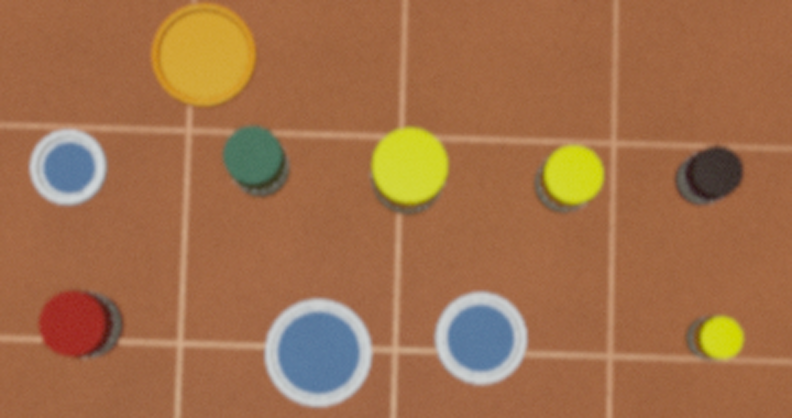

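The crop confirms plain white rims with blue discs and yellow lids. The measured heights (92/74/56 mm) and diameters match the given sizes. I'll start with the small jar.

```bash
cat > pp.py <<'E'
from bench import env
import numpy as np
from scipy.spatial.transform import Rotation as Ro
Z=.24
def rot(p):  # tool down, yaw following the azimuth, as at the start
    y=np.arctan2(p[1],p[0])-np.arctan2(.512,.261)
    return (Ro.from_euler('z',y)*Ro.from_rotvec([-.7326,-3.0544,0])).as_rotvec()
def chk(s): print(s,"t%.1f"%env.get_time_s(),"tcp",np.round(env.get_tool_pos(),4),"w%.3f"%env.get_gripper_width(),"gf%.1f"%env.get_grasp_force(),"F",np.round(env.get_contact_force(),1),flush=True)
def pick(p,z,D):
    p=np.array(p);r=rot(p)
    env.move_gripper(1.0); env.move_to([*p,Z],r); chk("above")
    env.line_to([*p,z],vel=.12); chk("down")
    env.move_gripper(0.0,50); chk("gripped")
    if abs(env.get_gripper_width()*.085-D)>.008: raise SystemExit("bad grip")
    env.line_to([*p,Z],vel=.15); chk("lifted")
def place(p,z):
    p=np.array(p);r=rot(p)
    env.move_to([*p,Z],r); chk("over"); env.line_to([*p,z+.03],vel=.15); env.line_to([*p,z+.0045],vel=.03); env.wait(.2); chk("set")
def release(z):
    env.move_gripper(1.0); chk("open"); p=env.get_tool_pos(); env.line_to([p[0],p[1],Z],vel=.15); chk("up")
E
python3 - <<'E'
from pp import *
pick((.469,-.2857),.022,.040)
from h import *
d=env.get_image("side");cv2.imwrite("pics/s1.png",d["pixels"])
E
```

```text
above t3.2 tcp [ 0.4694 -0.285   0.24  ] w1.000 gf0.0 F [ 0.7 -0.1 -0.2]
down t5.2 tcp [ 0.4695 -0.286   0.0226] w0.998 gf0.0 F [ 0.2  0.1 -0.5]
gripped t5.7 tcp [ 0.4694 -0.2859  0.0225] w0.455 gf50.0 F [0.2 0.4 4.3]
lifted t7.3 tcp [ 0.4684 -0.2853  0.239 ] w0.452 gf50.3 F [ 0.4 -0.4 -1.1]
```

View pics/s1.png

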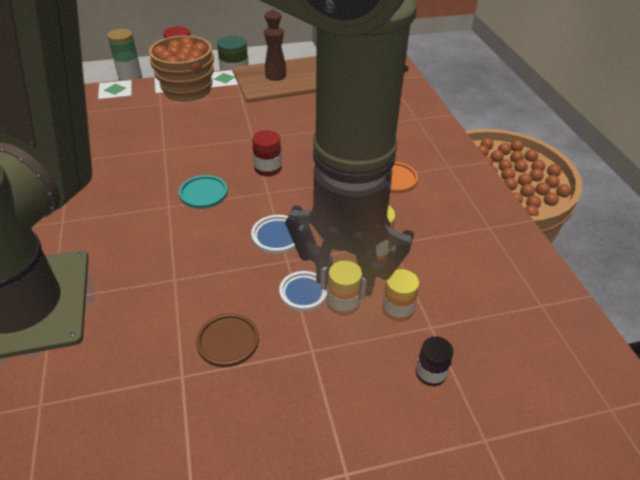

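The small jar hangs upright between the fingers at (345,287). Next I place it.

```bash
python3 - <<'E'
from pp import *
place((.6106,.3117),.022); release(0)
from h import *
pick((.6082,-.1497),.032,.054)
d=env.get_image("side");cv2.imwrite("pics/s2.png",d["pixels"])
d=env.get_image("top");cv2.imwrite("pics/t2.png",d["pixels"])
for m,c,a in blobs(d,*YEL): print(c,a,ray(d,*c,.06).round(4),np.median(world(d)[m],0).round(4))
E
```

```text
over t9.5 tcp [0.6111 0.3104 0.2401] w0.455 gf50.3 F [ 0.2 -0.1 -1.4]
set t12.1 tcp [0.6104 0.3116 0.0265] w0.452 gf50.8 F [-0.6 -0.8  1.6]
open t12.7 tcp [0.6107 0.3117 0.0265] w0.999 gf0.0 F [-0.6 -1.1 -0.9]
up t14.2 tcp [0.6101 0.3115 0.2387] w1.004 gf0.0 F [-0.2  0.4  0.5]
above t16.1 tcp [ 0.6086 -0.1486  0.24  ] w1.002 gf0.0 F [-0.4  1.   0. ]
down t18.0 tcp [ 0.6088 -0.1499  0.0328] w1.000 gf0.0 F [ 0.3  0.2 -0.1]
gripped t18.4 tcp [ 0.6088 -0.1499  0.0327] w0.621 gf52.6 F [ 0.7 -0.2  5.6]
lifted t19.9 tcp [ 0.6075 -0.1495  0.2388] w0.620 gf52.6 F [-0.5 -0.2 -2.8]
[242.5799701  139.83557549] 669 [0.6976 0.1806 0.06  ] [0.7095 0.1881 0.0051]
[335.78973346 185.22112537] 1013 [ 0.6129 -0.0057  0.06  ] [ 0.608  -0.0049  0.092 ]
[175.225      182.03928571] 280 [0.6097 0.3092 0.06  ] [0.6099 0.3093 0.0601]
```

View pics/s2.png

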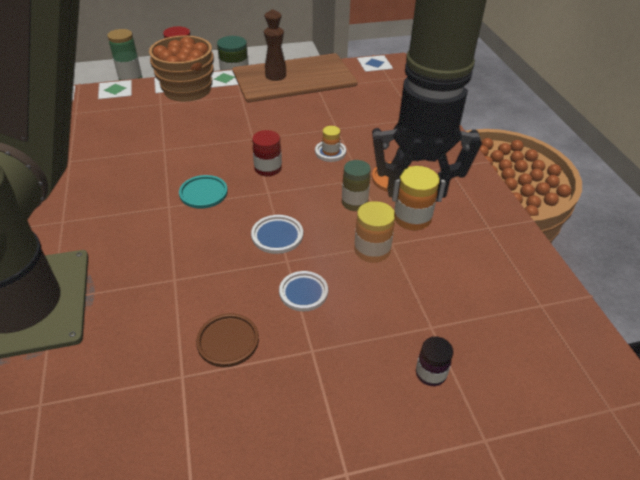

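The small jar stands in its dish at (331,140), with its top at 60 mm and its axis about 2.5 mm from the dish's. The medium jar is held upright at (416,195). I'll carry on.

```bash
python3 - <<'E'
from pp import *
place((.4626,-.0771),.032); release(0)
pick((.6084,-.0049),.046,.068)
from h import *
d=env.get_image("side");cv2.imwrite("pics/s3.png",d["pixels"])
E
```

```text
over t20.7 tcp [ 0.4627 -0.077   0.2404] w0.619 gf52.7 F [ 0.5 -0.5 -2.4]
set t23.3 tcp [ 0.4622 -0.077   0.0367] w0.621 gf53.4 F [-3.5  0.1  5. ]
open t23.7 tcp [ 0.4628 -0.0772  0.0364] w0.998 gf0.0 F [0.3 0.3 0.4]
up t25.2 tcp [ 0.4621 -0.077   0.2391] w0.995 gf0.0 F [ 0.5 -0.1  1.2]
above t26.1 tcp [ 0.6078 -0.0048  0.2392] w1.001 gf0.0 F [-0.7  0.   0.2]
down t27.9 tcp [ 0.609  -0.0049  0.0467] w0.998 gf0.0 F [-0.1  0.2  0.5]
gripped t28.2 tcp [ 0.6091 -0.0049  0.0471] w0.786 gf55.3 F [-0.3  0.2  5. ]
lifted t29.6 tcp [ 0.6076 -0.0048  0.2387] w0.783 gf56.6 F [ 0.4 -0.4 -2.4]
```

View pics/s3.png

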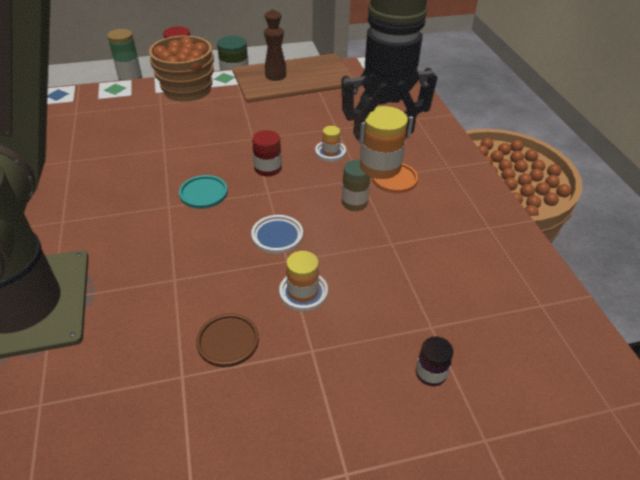

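The medium jar stands in its dish at (303,278), and the large jar is held upright at (384,142).

```bash
python3 - <<'E'
from pp import *
place((.4448,.0726),.046); release(0)
env.move_to([.261,.512,.3],rot((.261,.512))); env.wait(.5); chk("park")
from h import *
d=env.get_image("side");cv2.imwrite("pics/s4.png",d["pixels"])
d=env.get_image("top");W=world(d)
T={"s":(.6106,.3117,.060),"m":(.4626,-.0771,.078),"l":(.4448,.0726,.096)}
for m,c,a in blobs(d,*YEL):
    P=W[m]; z=np.median(P[:,2])
    k=min(T,key=lambda k:abs(T[k][2]-z)); 
    t=T[k];p=ray(d,*c,t[2]); n=np.linalg.lstsq(np.c_[P[:,:2],np.ones(len(P))],P[:,2],rcond=None)[0][:2]
    print(k,c.round(),a,"z%.4f"%z,p[:2].round(4),"off mm %.1f"%(1e3*np.hypot(p[0]-t[0],p[1]-t[1])),"slope",n.round(3))
E
```

```text
over t30.4 tcp [0.4451 0.0728 0.2403] w0.787 gf56.7 F [ 0.3 -1.  -3.7]
set t32.9 tcp [0.4444 0.0726 0.0509] w0.786 gf58.0 F [-2.2  0.1  5.4]
open t33.2 tcp [0.4451 0.0726 0.0506] w1.001 gf0.0 F [ 0.2  0.4 -0.2]
up t34.6 tcp [0.4444 0.0726 0.2391] w0.995 gf0.0 F [-0.1 -0.9 -0.6]
park t36.9 tcp [0.2612 0.5119 0.3   ] w1.001 gf0.0 F [ 0.  -0.1  0.2]
s [245. 146.] 189 z0.0047 [0.6854 0.1752] off mm 155.6 slope [-3.268 -1.285]
s [175. 182.] 280 z0.0601 [0.6099 0.3093] off mm 2.5 slope [-0.069 -0.154]
m [370. 264.] 523 z0.0779 [ 0.4612 -0.0752] off mm 2.4 slope [-0.153  1.059]
l [293. 270.] 853 z0.0962 [0.4447 0.071 ] off mm 1.6 slope [ 0.014 -0.263]
```

View pics/s4.png

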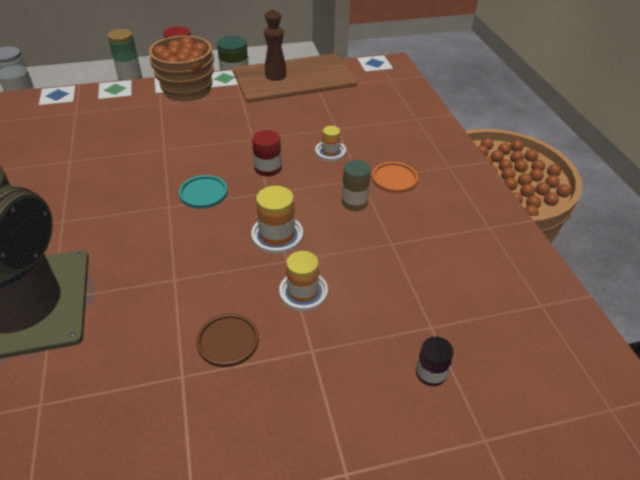

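All three jars stand in their dishes at (331,140), (303,278) and (277,217). Their tops are at 60, 78 and 96 mm, so they sit flat on the dish floors, and their axes are at most 2.5 mm off the dish centres. The bystander jars stand where they started, so I'm handing in.

```bash
python3 -c "
from bench import env
print(env.close_job())"
```

```text
the job is handed in; nothing more can be done
None
```

I handed the job in at about 37 s: each honey jar stands flat in its own dish, at most 2.5 mm off centre as measured from the top camera, and the other jars look unmoved; no verdict was returned.

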